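# Hang the tack tray on its twin-pin stand at the shoe repair bench

### The job

Pick up the blue tack tray by its wooden grip and hang it on the yellow stand: both end holes over the two upright pins, its ears resting fully down on the posts, level, and let go. Leave the red tray and the amber jar where they are.

Things in the scene. Friction and masses are not known exactly. Their poses are not given: they have to be found in the camera images.
- tray_blue: Blue steel tray of fixed brass tacks, 0.2-0.4 kg; sizes in mm. Origin: mid underside; z up, y lengthwise. Box 64 (x) by 92 (y) by 45 high. At each end an ear, 44 wide, z 40 to 45, reaches to y = +/-95, with a through hole 24 in diameter at y = +/-75. On a thin mid partition a wooden grip 14 thick (x), 70 long (y), z 62 to 95: pinch it across x from above. Same when turned half round.
- tray_red: A bystander to leave alone: the same tray in the same sizes, painted red, with grey steel tacks.
- stand: Fixed stand, sizes in mm. Origin: mid underside; z up, y along the pin line. Dark base 130 (x) by 200 (y) by 8; two yellow posts 44 by 36 (y) at y = +/-75, 114 clear between, tops at z = 90. On each an upright steel pin, 10 in diameter, tip z = 118, top 10 tapered. The hung tray's box hangs between the posts, along y (either way round), ears on the post tops, underside at z = 50.
- jar: A bystander: amber glass jar of dye with a black cap and a paper label, 52 mm in diameter, 70 mm high, standing on the bench. Origin: centre of its underside. Leave it alone.
There are look-alikes about, which are no part of the job. Several things look just like the tray_blue: the one meant starts farthest to the robot's right. What is shaped like the stand but pink is not meant.

How it is judged:
By the outcome, as a careful person would: the job done as asked, in the order asked, and still so for the second after the job is handed in, with the robot touching nothing.
It also fails if it takes over 35 s, if anything falls off the work surface, if the arm or the gripper's body presses on something with over 40 N, if the wrist force passes 120 N, or if a joint passes its speed limit or range.

### The arm

A 7-joint arm with a two-finger parallel gripper is mounted at the origin on the work surface. World frame = base frame: x ahead of the robot, y to its left, z up, the work surface at z = 0. Lengths are in m, angles in degrees, forces in N, time in s.
With the tool pointing down it reaches from about 0.425 to 0.875 m from the base axis. Payload 4.7 kg.
Tool frame: the origin (TCP) lies at the very end of the fingers, on their centre line; the grasp point (between the pads) lies 19 mm behind it; z points along the fingers, y is the direction in which the jaws open and shut (so a half turn about z gives the same grasp; the last joint's range is limited). The gripper opens to 87 mm and grips with 3 to 60 N. Pads are 19 mm wide; open, the fingers measure 117 mm over their backs; the gripper's body (75 mm by 190 mm) begins 51 mm behind the grasp point.
Start: joints at [72.943, 18.392, -4.016, 83.108, 1.295, 78.541, -3.26], TCP at [0.199, -0.619, 0.196] pointing down, gripper open.
Joint ranges: [-163.93, 163.93], [-17.29, 119.83], [-79.2, 71.16], [3.27, 140.29], [-89.18, 269.18], [5.43, 117.66], [-154.24, 154.24]. Speed limits (degrees/s): [147.25, 147.25, 180, 180, 180, 180, 180].

### API

Orientations are given as [roll, pitch, yaw] about the fixed x, y, z axes, in that order (R = Rz(yaw) Ry(pitch) Rx(roll)).
In Python, from cell import * gives the robot as it stands.
- The arm moves only by the tool drive_tool, never from a script. Its argument "moves" is text: rows parted by semicolons, each of 5 numbers parted by spaces: the shift along the tool's x, y, z in m, then the turn about the tool's z in degrees, then the gripper's target within -1 to 1 (fully open at 1, half-way at 0, shut at -1). In form: x y z yaw fingers; .... A call has exactly 8 rows; each row is the pose to reach, as a shift and turn from the pose commanded when the call began, along the tool's axes at that moment; what a row does not reach only later rows make up. A row lasts 1/10 s, in which the tool goes at most 50 mm and 8.59 degrees, less where a joint would pass 70% of its speed; a pose out of reach is approached as far as the arm can. A call with a gripper value outside its range is refused whole. The fingers move at their own pace and stop on an object; "grip_force" is the grip in N (left out, the last holds). Time passes only in rows, so rows that repeat a pose let the fingers close, or fill a call up. It gives the time, the measured TCP pose, the force and the opening at its end, in the units of the state.
- get_obs(): the state, without advancing time (a new reading comes with each control period).
- read_camera(name): name is "side" or "top" or "wrist"; returns (picture, depth): 420x560x3 uint8, red, green, blue; 420x560 float32, m along the optical axis (not along the pixel's ray), 0 where there is no reading.
- calibration(name): a dict with "intrinsics" (3x3 intrinsics, pixels), "cam_to_world" (4x4, takes a point from camera to world coordinates); the wrist camera has in their place "T_tool_cam" (4x4, takes a point from camera to tool coordinates, whose origin is the TCP and whose axes are the flange's). Camera axes: x right, y up, looking along -z (the intrinsics and any distortion apply to the point x, -y, -z); pixel columns grow to the right and rows downward; lengths in m; the calibration is good to about 2 mm. A picture is of the moment at which its call begins: read the wrist's pose just before it. calibration takes no time and is no camera call.
- sign_off(): hands the job in, once; it reports no verdict.
Trained networks look in the newest picture that a camera, given by its name, has taken for a name from the list of things; names that differ only in an ending like _2 or _b are one class to them, and where a whole thing is asked for, a point or a joint stands for the part that bears it (a point fixed in the world has none). Each returns a list of dicts, best first, with "conf" (0 to 1); they miss things now and then, are a little off and sometimes report something else, mostly with a low value. They report only what shows in the picture. A call takes as long as a camera call. They do not tell look-alikes from the thing itself.
- search_frame(camera, name): "uv" ([column, row] in pixels, amid what is visible of it).
- pinpoint(camera, name): "uv" ([column, row] in pixels: a listed point, or the origin of a listed thing).
The state is a dict: "time_s": time; "qpos": joint angles; "joint_velocities": joint speeds; "effort": joint torques, N m; "tool_pos": TCP position; "tool_rot": TCP orientation; "force": force on the tool from outside, world axes, zero at the start; "wrist_torque": the same for the moment, N m; "grip_width": finger opening in m.
Only numpy, scipy, OpenCV 4.12 (cv2) and the standard library are available. Lean on these libraries where they do the work, as an engineer would, in place of code of your own. Each camera call takes 0.05 s, during which the arm holds its last target. There are 200 camera calls.

## Working session

There is one attempt and no reset: what is moved stays moved. The work goes in short steps, Python scripts to look and compute and a tool call to move; the robot and the scene stay as the last step left them, time stands still between calls to the robot, and variables do not carry over. Pictures are saved under pics/ and viewed, about 8 in all and at most 12, crops included, and the job is handed in when it is done.

Besides the shell and the picture viewer there is one more tool, called after "Emit:" by a JSON object that holds its "name" and its "arguments". drive_tool: Moves the arm, as the interface text tells. Its arguments: {"type":"object","properties":{"moves":{"type":"string"},"grip_force":{"type":"number"}},"required":["moves"]}

```bash
mkdir -p pics; ls
python3 - <<'E'
from cell import *
import cv2,numpy as np
o=get_obs();print(o['time_s'],o['tool_pos'],o['tool_rot'],o['grip_width'])
ims=[]
for c in('top','side'):
    p,d=read_camera(c);np.savez(f'{c}.npz',p=p,d=d)
    cv2.imwrite(f'pics/{c}1.png',p[:,:,::-1])
    for n in('tray_blue','stand','tray_red','jar'):
        print(c,n,[(np.round(x['uv']).tolist(),round(x['conf'],2)) for x in search_frame(c,n)][:6])
    k=calibration(c);print(k['intrinsics'],k['cam_to_world'],k.keys())
E
```

```text
pics
0.0 [ 0.19916126 -0.61811065  0.19468006] [-1.79892586e+02  6.87918718e-03  1.78678643e+01] 0.08683459614724767
top tray_blue [([130.0, 217.0], 0.83), ([301.0, 146.0], 0.71), ([216.0, 256.0], 0.64)]
top stand [([416.0, 295.0], 0.96), ([406.0, 202.0], 0.7)]
top tray_red [([224.0, 202.0], 0.71)]
top jar [([298.0, 214.0], 0.54), ([223.0, 202.0], 0.42)]
[[541.97840021   0.         267.61882173]
 [  0.         541.97840021 211.43375225]
 [  0.           0.           1.        ]] [[-1.73452767e-02  9.78265439e-01 -2.06629796e-01  1.13615014e-01]
 [-9.99847311e-01 -1.74090455e-02  1.50975719e-03  1.10043448e-01]
 [-2.12028422e-03  2.06624433e-01  9.78418033e-01  1.53969689e+00]
 [ 0.00000000e+00  0.00000000e+00  0.00000000e+00  1.00000000e+00]] dict_keys(['intrinsics', 'cam_to_world'])
side tray_blue [([245.0, 182.0], 0.96), ([236.0, 321.0], 0.78), ([309.0, 263.0], 0.7)]
side stand [([398.0, 162.0], 0.81), ([322.0, 145.0], 0.59)]
side tray_red [([262.0, 244.0], 0.57)]
side jar [([298.0, 200.0], 0.92)]
[[494.64992259   0.         283.29812353]
 [  0.         494.64992259 210.99249766]
 [  0.           0.           1.        ]] [[-0.92544235  0.26829448 -0.26753418  0.02722576]
 [-0.37880552 -0.6699445   0.63849882  1.09955722]
 [-0.00792734  0.69223727  0.72162644  1.17876237]
 [ 0.          0.          0.          1.        ]] dict_keys(['intrinsics', 'cam_to_world'])
```

View pics/top1.png

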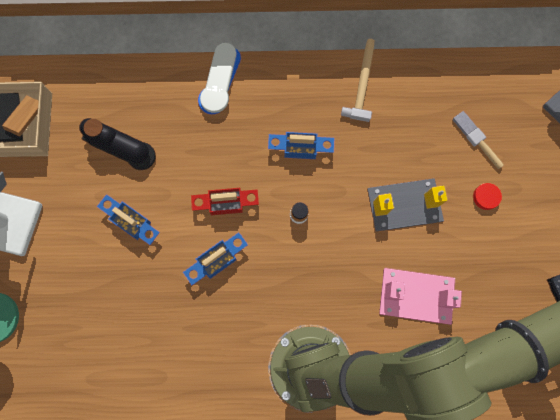

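View pics/side1.png

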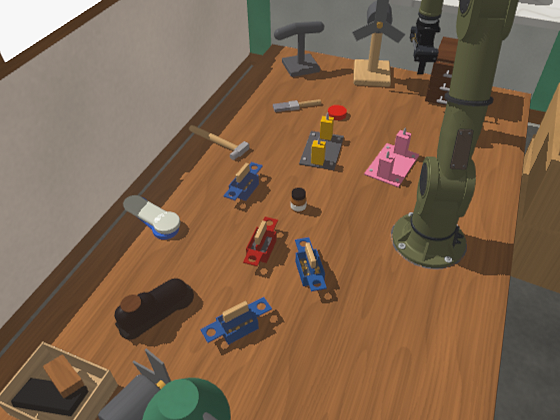

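The top view's right is the robot's right (world -y). These could be taken for the tray:
- Blue at (301,146): farthest right, so this is the one.
- Blue at (216,256).
- Blue at (130,217).
- Red at (224,202).

The stand is the yellow one at (406,202), not the pink one at (416,295). The jar is at (299,213). In the side view the chosen tray is at (245,182) and the yellow stand at (322,145).

```bash
cat > h.py <<'E'
from cell import *
import cv2,numpy as np
def cloud(d,K,T):
    v,u=np.mgrid[:d.shape[0],:d.shape[1]]
    P=np.stack([(u-K[0,2])*d/K[0,0],-(v-K[1,2])*d/K[1,1],-d,np.ones_like(d)],-1)
    W=(P@T.T)[...,:3]; W[d<=0]=np.nan
    return W
def fit(Q):
    r=cv2.minAreaRect((Q[:,:2]*1000).astype(np.float32)); b=cv2.boxPoints(r)
    e=[b[1]-b[0],b[2]-b[1]]; L=max(e,key=np.linalg.norm)
    return np.round(r[0],1),np.round(sorted(r[1]),1),round(float(np.degrees(np.arctan2(L[1],L[0])))%180,1)
E
python3 - <<'E'
from h import *
crop=[]
for c,(tu,tv),(su,sv) in(('top',(301,146),(406,202)),('side',(245,182),(322,145))):
    f=np.load(c+'.npz');p,d=f['p'],f['d'];k=calibration(c)
    W=cloud(d,k['intrinsics'],k['cam_to_world'])
    hsv=cv2.cvtColor(p,cv2.COLOR_RGB2HSV)
    m=np.zeros(d.shape,bool);m[tv-40:tv+40,tu-45:tu+45]=1
    s=np.zeros(d.shape,bool);s[sv-45:sv+45,su-45:su+45]=1
    H,S,V=[hsv[...,i].astype(int) for i in range(3)];z=W[...,2]
    ear=m&(H>100)&(H<125)&(S>120)&(z>.025)&(z<.055)
    grip=m&(z>.08)&(z<.11)&(H<30)
    Y=s&(H>20)&(H<33)&(S>150)&(z>.08)&(z<.1)
    n,lab,st,_=cv2.connectedComponentsWithStats(Y.astype(np.uint8))
    print(c,'ears',fit(W[ear]),np.nanmedian(z[ear]),'grip',fit(W[grip]),np.nanmedian(z[grip]))
    C=[]
    for i in range(1,n):
        if st[i,4]>15: q=W[lab==i];C.append(np.median(q,0));print(' post',st[i,4],fit(q),np.median(q[:,2]))
    if len(C)>=2: print(' mid',(C[0]+C[1])/2,'dist',np.linalg.norm(C[0]-C[1]),np.degrees(np.arctan2(*(C[1]-C[0])[[1,0]])))
    crop.append(cv2.resize(p[(tv+sv)//2-70:(tv+sv)//2+70,(tu+su)//2-100:(tu+su)//2+100],None,fx=4,fy=4)[:,:])
    b=s&(z<.02)&(V<120)&(S<90); print(' base',fit(W[b]))
cv2.imwrite('pics/crop1.png',crop[0][:,:,::-1])
E
```

```text
top ears (array([629.4,   7.9]), array([ 66.4, 186.7]), 86.3) 0.04413100884305332 grip (array([629.8,   8.6]), array([17. , 70.1]), 85.7) 0.09327497278356778
 post 199 (array([ 461.6, -365. ]), array([39.9, 45.5]), 10.3) 0.08959588643953942
 post 201 (array([ 441. , -215.8]), array([38.9, 46. ]), 4.4) 0.08986374730926405
 mid [ 0.44897226 -0.28700168  0.08972982] dist 0.14818141049246536 97.32212582226782
 base (array([ 451., -290.]), array([130.1, 199.6]), 97.3)
side ears (array([629.7,  12.3]), array([ 62.7, 190.7]), 83.1) 0.044619319628307896 grip (array([564.4,  99.9]), array([ 50.2, 284.2]), 126.5) 0.09305986448448467
 post 74 (array([ 459.9, -360.8]), array([42.3, 43.3]), 10.1) 0.08864947801304257
 post 79 (array([ 439.7, -210. ]), array([36. , 41.7]), 7.0) 0.0885113080831883
 mid [ 0.44701621 -0.27902898  0.08858039] dist 0.1508509195863509 97.78293249145821
 base (array([ 502.6, -358.6]), array([204.4, 414.8]), 126.6)
```

View pics/crop1.png

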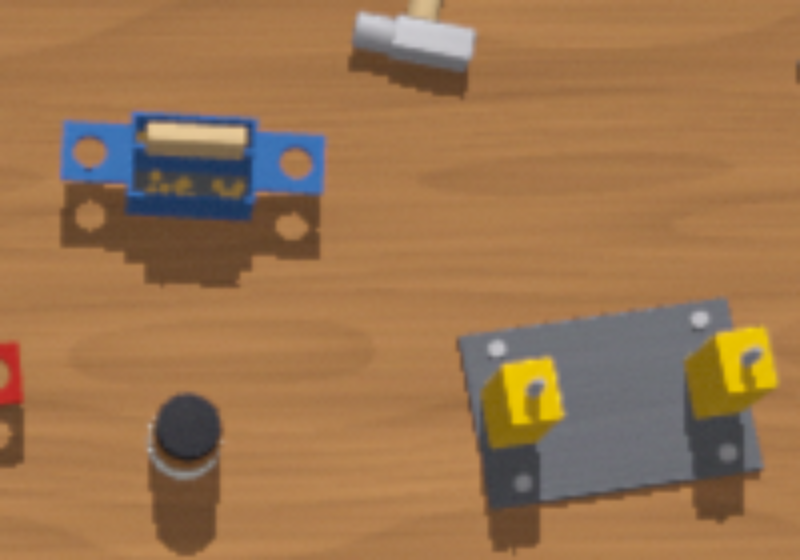

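The close crop confirms it: blue tray, holes at both ends, light wooden grip, brass tacks, alone on the right near the hammer. The yellow stand shows both pins. I'm moving to hover over the tray.

Emit:
{"name": "drive_tool", "arguments": {"moves": "0.03 -0.023 -0.01 0 1; 0.07 -0.054 -0.025 0 1; 0.11 -0.085 -0.03 0 1; 0.15 -0.115 -0.03 0 1; 0.19 -0.146 -0.03 0 1; 0.23 -0.177 -0.03 0 1; 0.27 -0.208 -0.03 0 1; 0.31 -0.239 -0.03 0 1"}}

```text
time_s: 1.3
tool_pos: [0.4186, -0.2993, 0.2261]
tool_rot: [179.9, -0.0, 17.9]
force: [0.8, -0.2, 0.7]
grip_width: 0.0872
```

Emit:
{"name": "drive_tool", "arguments": {"moves": "0.04 -0.03 0 -8.5 1; 0.08 -0.061 0 -17 1; 0.12 -0.092 0 -25.5 1; 0.16 -0.122 0 -34 1; 0.2 -0.152 0 -42.5 1; 0.24 -0.183 0 -51 1; 0.27 -0.21 0 -59.5 1; 0.29 -0.225 0 -68 1"}}

```text
time_s: 2.1
tool_pos: [0.6257, 0.0069, 0.2259]
tool_rot: [180.0, -0.1, 86.5]
force: [-0.4, -0.3, 1.0]
grip_width: 0.0872
```

```bash
cat >> h.py <<'E'
from scipy.spatial.transform import Rotation as Ro
def Ttool(o):
    T=np.eye(4);T[:3,:3]=Ro.from_euler('xyz',o['tool_rot'],degrees=True).as_matrix();T[:3,3]=o['tool_pos'];return T
def wrist(fn):
    o=get_obs();p,d=read_camera('wrist');k=calibration('wrist');T=Ttool(o)
    cv2.imwrite('pics/'+fn,p[:,:,::-1]);np.savez('w.npz',p=p,d=d)
    return o,p,d,cloud(d,k['intrinsics'],T@k['T_tool_cam']),T
def rel(T,x): return np.round(T[:3,:3].T@(np.array(x)-T[:3,3]),4)
E
python3 - <<'E'
from h import *
o,p,d,W,T=wrist('w1.png')
print(o['time_s'],o['tool_pos'],o['tool_rot'],o['force'],calibration('wrist')['T_tool_cam'].round(3))
hsv=cv2.cvtColor(p,cv2.COLOR_RGB2HSV);H,S,V=[hsv[...,i].astype(int) for i in range(3)];z=W[...,2]
ear=(H>100)&(H<125)&(S>120)&(z>.03)&(z<.055);grip=(z>.085)&(z<.105)&(H<30)
for m in(ear,grip): print(m.sum(), fit(W[m]) if m.sum()>20 else '',np.nanmedian(z[m]))
E
```

```text
2.1 [0.62565944 0.00693472 0.22593031] [ 1.79968830e+02 -1.35751168e-01  8.64804322e+01] [-0.4319827  -0.25175172  0.97490457] [[ 0.001  0.956  0.293  0.081]
 [ 1.    -0.    -0.001 -0.001]
 [-0.001  0.293 -0.956 -0.189]
 [ 0.     0.     0.     1.   ]]
3702 (array([553.2,  97.6]), array([164.9, 393.5]), 131.7) 0.04501343498157828
1078 (array([560.9, -88.8]), array([ 44.9, 306.3]), 55.0) 0.09482129238580186
```

View pics/w1.png

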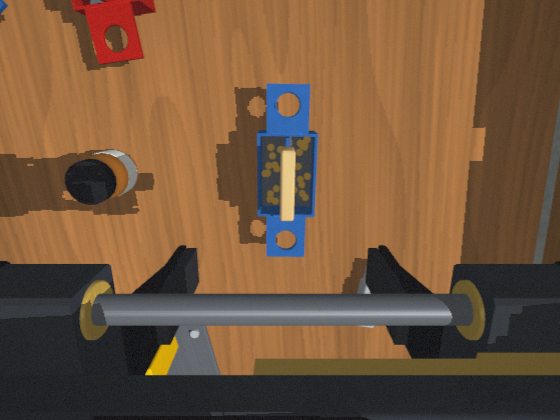

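The whole tray is in view, from (287,84) to (286,256). Its grip is at (288,185), and the hole centres are at (288,104) and (286,240). I'll fit again on this region only.

Run:
```python
from h import *
f=np.load('w.npz');p,d=f['p'],f['d'];o=get_obs();T=Ttool(o);k=calibration('wrist');W=cloud(d,k['intrinsics'],T@k['T_tool_cam'])
hsv=cv2.cvtColor(p,cv2.COLOR_RGB2HSV);H,S,V=[hsv[...,i].astype(int) for i in range(3)];z=W[...,2]
R=np.zeros(z.shape,bool);R[75:265,245:330]=1
ear=R&(H>100)&(H<125)&(S>120)&(z>.03)&(z<.055);grip=R&(z>.085)&(z<.105)&(H<30)
for m in(ear,grip): print(m.sum(), fit(W[m]),np.nanmedian(z[m]))
c=fit(W[grip])[0]/1000; print('tool shift to grip', rel(T,[c[0],c[1],.226]), 'yaw',T[:3,:3])
```

```text
3637 (array([632.2,  14. ]), array([ 63.4, 189.8]), 86.5) 0.04471968168212087
1027 (array([631.5,  14.6]), array([13.9, 69.1]), 86.2) 0.09453864540741475
tool shift to grip [ 0.0045  0.0045 -0.0004] yaw [[ 0.05222146  0.99863411  0.00168515]
 [ 0.99862139 -0.05222963  0.00523231]
 [ 0.00531318  0.00140959 -0.99998489]]
```

```bash
cat > tr.py <<'E'
from h import *
def tray(fn,box):
    o,p,d,W,T=wrist(fn)
    hsv=cv2.cvtColor(p,cv2.COLOR_RGB2HSV);H,S,V=[hsv[...,i].astype(int) for i in range(3)];z=W[...,2]
    R=np.zeros(z.shape,bool);R[box[1]:box[3],box[0]:box[2]]=1
    ear=R&(H>100)&(H<125)&(S>120)&(z>.03)&(z<.055);grip=R&(z>.085)&(z<.105)&(H<30)
    for m in(ear,grip): print(m.sum(), fit(W[m]),np.nanmedian(z[m]))
    c=fit(W[grip])[0]/1000; print(o['time_s'],o['tool_pos'],o['tool_rot'],'shift', rel(T,[c[0],c[1],.075-.019]))
E
python3 - <<'E'
from tr import *
tray('w2.png',(245,75,330,265))
E
```

```text
3676 (array([630.5,  10.2]), array([ 63.5, 189.7]), 85.8) 0.045020832819844925
1029 (array([630.3,  10.9]), array([14. , 69.1]), 85.6) 0.09483073600748687
2.15 [0.62680854 0.01031711 0.22557452] [179.91923535  -0.30442431  87.00652666] shift [-1.000e-04  3.200e-03  1.696e-01]
```

Emit:
{"name": "drive_tool", "arguments": {"moves": "0 0.0035 0.02 0 1; 0 0.0035 0.05 0 1; 0 0.0035 0.085 0 1; 0 0.0035 0.115 0 1; 0 0.0035 0.14 0 1; 0 0.0035 0.155 0 1; 0 0.0035 0.165 0 1; 0 0.0035 0.165 0 1"}}

```text
time_s: 3.0
tool_pos: [0.6276, 0.0012, 0.0599]
tool_rot: [-179.9, 0.0, 85.8]
force: [0.0, 0.2, 0.4]
grip_width: 0.0868
```

Emit:
{"name": "drive_tool", "arguments": {"moves": "0 0 0 0 0; 0 0 0 0 -0.5; 0 0 0 0 -1; 0 0 0 0 -1; 0 0 0 0 -1; 0 0 0 0 -1; 0 0 0 0 -1; 0 0 0 0 -1", "grip_force": 35}}

```text
time_s: 3.8
tool_pos: [0.6282, 0.0018, 0.0607]
tool_rot: [-180.0, 0.0, 85.9]
force: [0.2, 0.1, 0.1]
grip_width: 0.0313
```

Emit:
{"name": "drive_tool", "arguments": {"moves": "0 0 0 0 -1; 0 0 0 0 -1; 0 0 0 0 -1; 0 0 0 0 -1; 0 0 0 0 -1; 0 0 0 0 -1; 0 0 0 0 -1; 0 0 0 0 -1", "grip_force": 35}}

```text
time_s: 4.6
tool_pos: [0.6283, 0.0017, 0.0608]
tool_rot: [180.0, 0.0, 85.9]
force: [1.4, -0.8, -0.1]
grip_width: 0.014
```

Run:
```python
from h import *
for i in range(3):
    o=get_obs();print(o['time_s'],o['tool_pos'],o['tool_rot'],o['grip_width'],o['force'],o['wrist_torque'])
    if i<2: read_camera('wrist')
wrist('w3.png')
```

```text
4.6 [0.62829887 0.00167397 0.06076817] [1.79989318e+02 1.25921469e-02 8.58607166e+01] 0.013988611227515811 [ 1.40936431 -0.75625844 -0.10606333] [-0.12661912 -0.29417739  0.00221211]
4.65 [0.62828537 0.00168085 0.06077502] [1.79989172e+02 1.30250693e-02 8.58624771e+01] 0.013493964990445676 [ 0.9077852  -0.67352926 -0.26801084] [-0.13757347 -0.30816638  0.01470579]
4.7 [0.62827856 0.00171399 0.06075749] [1.79991218e+02 9.64778499e-03 8.58632659e+01] 0.013622352041457914 [ 1.20362047 -0.92557443  0.57436215] [-0.08967396 -0.28804187  0.01339455]
```

View pics/w3.png

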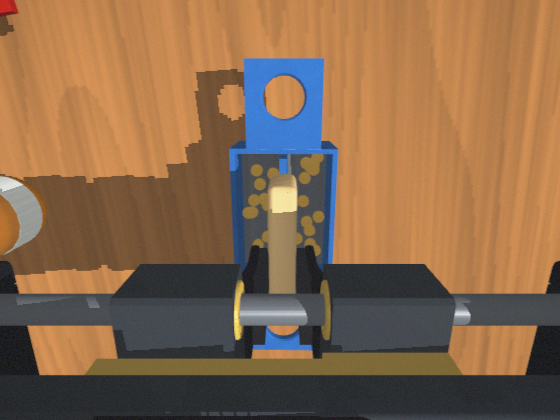

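The grip is held squarely with the opening at 13.6 mm. The near end of the grip is at (284,195) and the far ear's hole at (284,97). I'm lifting now.

Emit:
{"name": "drive_tool", "arguments": {"moves": "0 0 -0.005 0 -1; 0 0 -0.02 0 -1; 0 0 -0.045 0 -1; 0 0 -0.075 0 -1; 0 0 -0.105 0 -1; 0 0 -0.135 0 -1; 0 0 -0.155 0 -1; 0 0 -0.165 0 -1", "grip_force": 45}}

```text
time_s: 5.55
tool_pos: [0.629, 0.0024, 0.2291]
tool_rot: [179.8, -0.0, 85.9]
force: [-0.3, 0.8, -3.5]
grip_width: 0.0133
```

```bash
cat > held.py <<'E'
from h import *
def held(fn,verbose=True):
    # far ear of the held tray, in tool frame
    read_camera('wrist');o,p,d,W,T=wrist(fn)
    k=calibration('wrist');C=cloud(d,k['intrinsics'],k['T_tool_cam'])
    hsv=cv2.cvtColor(p,cv2.COLOR_RGB2HSV);H,S=hsv[...,0],hsv[...,1]
    b=(H>100)&(H<125)&(S>120)&(C[...,2]<.04)&(C[...,2]>-.03)&(abs(C[...,1])<.05)
    ear=b&(C[...,0]>.046)
    Q=C[ear]; n=np.linalg.lstsq(np.c_[Q[:,:2],np.ones(len(Q))],Q[:,2],rcond=None)[0]
    print('plane slope deg x,y',np.degrees(np.arctan(n[:2])).round(2),'z at 0',n[2].round(4))
    print('ear fit mm (tool)',fit(Q))
    cnt,hier=cv2.findContours(ear.astype(np.uint8),cv2.RETR_CCOMP,cv2.CHAIN_APPROX_NONE)
    for c,h in zip(cnt,hier[0]):
        if h[3]>=0 and len(c)>30:
            e=cv2.fitEllipse(c)[0]; K=k['intrinsics'];r=np.array([(e[0]-K[0,2])/K[0,0],-(e[1]-K[1,2])/K[1,1],-1])
            Tc=k['T_tool_cam'];r=Tc[:3,:3]@r;c0=Tc[:3,3]
            s=(n[2]+n[:2]@c0[:2]-c0[2])/(r[2]-n[:2]@r[:2]); print('hole px',np.round(e,1),'tool',(c0+s*r).round(4))
    print(o['time_s'],o['tool_pos'],o['tool_rot'],o['grip_width'],o['force'],o['wrist_torque'])
    return o,p,d,C,W,T
E
python3 - <<'E'
from held import *
held('w4.png')
E
```

```text
plane slope deg x,y [ 0.02 -0.88] z at 0 0.0154
ear fit mm (tool) (array([74.6,  0.4]), array([57.2, 63.4]), 90.0)
hole px [283.5  96.7] tool [0.0835 0.0005 0.0154]
5.6 [0.62930052 0.00237066 0.22954357] [ 1.79744479e+02 -4.43031673e-03  8.58873721e+01] 0.013178559541840563 [ 0.57581126  0.53231006 -1.76833159] [ 0.02570327 -0.17646415 -0.00328974]
```

Emit:
{"name": "drive_tool", "arguments": {"moves": "-0.01 -0.005 0 0 -1; -0.035 -0.0175 0 0 -1; -0.065 -0.0325 0 0 -1; -0.095 -0.0475 0 0 -1; -0.125 -0.0625 0 0 -1; -0.155 -0.0775 0 0 -1; -0.19 -0.0945 0 0 -1; -0.2186 -0.1085 0 0 -1"}}

```text
time_s: 6.45
tool_pos: [0.5011, -0.211, 0.2239]
tool_rot: [-179.8, 0.0, 85.7]
force: [0.2, -0.6, -2.5]
grip_width: 0.0134
```

Emit:
{"name": "drive_tool", "arguments": {"moves": "-0.028 -0.014 0 -2 -1; -0.052 -0.026 0 -4 -1; -0.07 -0.035 0 -7 -1; -0.084 -0.042 0 -9.5 -1; -0.091 -0.045 0 -11 -1; -0.0937 -0.0465 0 -11.4 -1; -0.0937 -0.0465 0 -11.4 -1; -0.0937 -0.0465 0 -11.4 -1"}}

```text
time_s: 7.25
tool_pos: [0.451, -0.2977, 0.2252]
tool_rot: [-180.0, -0.1, 97.3]
force: [-0.3, -0.1, -2.5]
grip_width: 0.013
```

Run:
```python
from held import *
held('w5.png')
```

```text
plane slope deg x,y [-0.09 -0.81] z at 0 0.0155
ear fit mm (tool) (array([74.7,  0.5]), array([57.3, 63.9]), 90.0)
hole px [283.5  96.8] tool [0.0835 0.0006 0.0154]
7.3 [ 0.45120991 -0.2976745   0.22539407] [-1.79983190e+02 -3.72270915e-02  9.73061135e+01] 0.013225507824264208 [ 0.22615159 -0.48417471 -1.43109369] [-0.00103467 -0.20632043 -0.03063125]
```

View pics/w5.png

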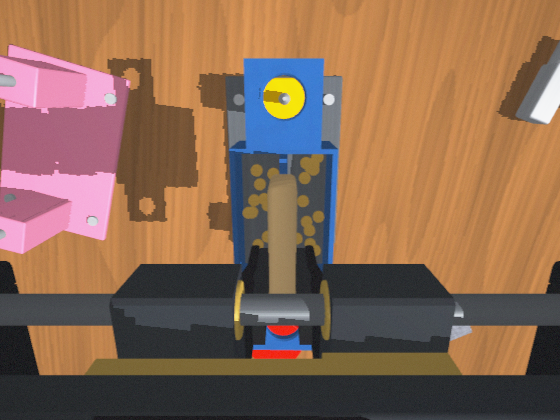

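Through the far hole, at (284,97), the yellow post top and the pin at about (285,98) are nearly concentric. The base edges run parallel to the tray. I'll measure pin against hole, and cross-check the near side with the top and side cameras.

```bash
cat > chk.py <<'E'
from h import *
def ext(tag):
    # tray ear extents + pose from top/side
    for c in('top','side'):
        p,d=read_camera(c);cv2.imwrite(f'pics/{c}_{tag}.png',p[:,:,::-1]);k=calibration(c);W=cloud(d,k['intrinsics'],k['cam_to_world'])
        hsv=cv2.cvtColor(p,cv2.COLOR_RGB2HSV);H,S=hsv[...,0],hsv[...,1]
        b=(H>100)&(H<125)&(S>110)&(abs(W[...,0]-.451)<.12)&(abs(W[...,1]+.29)<.13)&(W[...,2]>.03)
        print(c,b.sum(),'z pct',np.percentile(W[b][:,2],[5,50,95]).round(4))
        u=np.array([-.127,.992]);q=(W[b][:,:2]-[.451,-.29])@u
        for s in(-1,1):
            e=W[b][(s*q>.06)]
            if len(e)>5: print('  end',s,len(e),'mean z',np.median(e[:,2]).round(4),'reach',(np.abs(q).max() if 0 else np.percentile(s*q,99.5)).round(4))
E
python3 - <<'E'
from h import *
f=np.load('w.npz');p,d=f['p'],f['d'];k=calibration('wrist');C=cloud(d,k['intrinsics'],k['T_tool_cam'])
z=.2254-C[...,2]
R=np.zeros(z.shape,bool);R[72:122,260:308]=1
for lo,hi in((.110,.125),(.095,.110),(.08,.094)):
    m=R&(z>lo)&(z<hi);print(m.sum(),C[m].mean(0).round(4) if m.any() else '',np.median(z[m]) if m.any() else '')
pp=R&(z>.11)&(z<.125);print('pin px',np.argwhere(pp).mean(0)[::-1])
# base dark side edges on left/right at rows 78-145
b=(z<.02)&(z>0.004)&(p.max(2)<110)&(np.ptp(p.astype(int),2)<18)
b[:75]=0;b[150:]=0;b[:,:210]=0;b[:,360:]=0
ys=[(r,C[r][b[r]][:,1].min(),C[r][b[r]][:,1].max(),C[r][b[r]][:,0].mean()) for r in range(80,145,8) if b[r].sum()>5]
print(np.round(ys,4))
from chk import ext
ext('a')
E
```

```text
87 [0.0833 0.0012 0.1114] 0.11356970902778135
24 [0.0833 0.0015 0.1167] 0.10909837468502034
1274 [0.0844 0.0007 0.1354] 0.0900369230741013
pin px [283.54022989  98.44827586]
[[ 8.000e+01 -6.170e-02 -4.420e-02  1.034e-01]
 [ 8.800e+01 -6.240e-02 -4.320e-02  9.510e-02]
 [ 9.600e+01 -6.260e-02 -4.360e-02  8.660e-02]
 [ 1.040e+02 -6.200e-02  4.720e-02  7.810e-02]]
top 527 z pct [0.1815 0.2087 0.2148]
  end 1 155 mean z 0.2104 reach 0.094
side 281 z pct [0.172  0.2081 0.2133]
  end -1 16 mean z 0.2098 reach 0.089
  end 1 80 mean z 0.2103 reach 0.0989
```

Pin and hole agree to about 1 mm, and yaw agrees too. I'm lowering to just above the pin tips.

Emit:
{"name": "drive_tool", "arguments": {"moves": "0 0 0.01 0 -1; 0 0 0.025 0 -1; 0 0 0.04 0 -1; 0 0 0.055 0 -1; 0 0 0.068 0 -1; 0 0 0.075 0 -1; 0 0 0.077 0 -1; 0 0 0.077 0 -1"}}

```text
time_s: 8.25
tool_pos: [0.4512, -0.2985, 0.1487]
tool_rot: [180.0, 0.0, 97.3]
force: [0.1, 0.2, -1.8]
grip_width: 0.0131
```

Run:
```python
from held import *
o,p,d,C,W,T=held('w6.png')
z=o['tool_pos'][2]-C[...,2];R=np.zeros(z.shape,bool);R[72:122,260:308]=1
m=R&(z>.105)&(z<.121)&(np.ptp(p.astype(int),2)<60);print('pin',m.sum(),C[m].mean(0).round(4),np.argwhere(m).mean(0)[::-1])
s=cv2.imread('pics/w6.png')[40:160,210:360];read_camera('side')
sd=read_camera('side')[0];sd=sd[70:210,240:400,::-1]
cv2.imwrite('pics/c6.png',np.hstack([cv2.resize(s,(375,300)),cv2.resize(sd,(400,300))]))
```

```text
plane slope deg x,y [-0.26 -0.85] z at 0 0.0158
ear fit mm (tool) (array([74.7,  0.3]), array([57.2, 63.8]), 90.0)
hole px [283.5  96.7] tool [0.0836 0.0006 0.0154]
8.3 [ 0.4514661  -0.29866241  0.14915258] [1.79965695e+02 3.07857539e-02 9.72665500e+01] 0.01312991155005558 [ 0.93547508 -0.2200664  -1.2734269 ] [-0.02085119 -0.13061494  0.03246937]
pin 182 [0.0846 0.001  0.0359] [283.95604396  95.31868132]
```

View pics/c6.png

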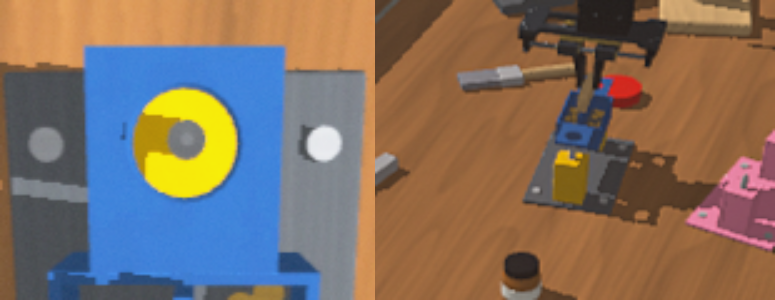

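The pin is centred in the far hole and the tray is parallel to the base. I'm lowering the rest of the way slowly.

Emit:
{"name": "drive_tool", "arguments": {"moves": "0 0 0.005 0 -1; 0 0 0.011 0 -1; 0 0 0.017 0 -1; 0 0 0.023 0 -1; 0 0 0.028 0 -1; 0 0 0.032 0 -1; 0 0 0.034 0 -1; 0 0 0.034 0 -1"}}

```text
time_s: 9.25
tool_pos: [0.451, -0.2984, 0.1144]
tool_rot: [-180.0, -0.0, 97.3]
force: [-0.1, -0.5, -2.5]
grip_width: 0.0132
```

Emit:
{"name": "drive_tool", "arguments": {"moves": "0 0 0.001 0 -1; 0 0 0.002 0 -1; 0 0 0.0025 0 -1; 0 0 0.003 0 -1; 0 0 0.0035 0 -1; 0 0 0.004 0 -1; 0 0 0.004 0 -1; 0 0 0.004 0 -1"}}

```text
time_s: 10.05
tool_pos: [0.4511, -0.2985, 0.1108]
tool_rot: [-180.0, 0.0, 97.3]
force: [-0.2, 0.3, -2.8]
grip_width: 0.0132
```

Run:
```python
from held import *
held('w7.png')
from chk import ext
ext('b')
```

```text
plane slope deg x,y [-0.27 -0.72] z at 0 0.0158
ear fit mm (tool) (array([74.7,  0.3]), array([57.3, 64. ]), 90.1)
hole px [283.3  96.6] tool [0.0836 0.0005 0.0154]
10.1 [ 0.45111837 -0.29850213  0.11076914] [-1.79999395e+02  5.60839790e-03  9.72665506e+01] 0.013000305940967046 [-0.63048908 -0.49799977 -2.28948816] [-0.03507184 -0.09860858 -0.0076025 ]
top 432 z pct [0.0649 0.0939 0.1013]
  end 1 117 mean z 0.096 reach 0.0927
side 253 z pct [0.0658 0.0927 0.0994]
  end -1 16 mean z 0.0951 reach 0.0887
  end 1 52 mean z 0.0949 reach 0.0987
```

Force z is still at the full tray weight, so there's no contact yet. I'll go a little lower.

Emit:
{"name": "drive_tool", "arguments": {"moves": "0 0 0.0003 0 -1; 0 0 0.0006 0 -1; 0 0 0.0009 0 -1; 0 0 0.0012 0 -1; 0 0 0.0014 0 -1; 0 0 0.0015 0 -1; 0 0 0.0015 0 -1; 0 0 0.0015 0 -1"}}

```text
time_s: 11.05
tool_pos: [0.4517, -0.2986, 0.1103]
tool_rot: [179.9, 0.1, 97.3]
force: [-0.0, 1.0, 6.0]
grip_width: 0.0134
```

Contact: force z went from −2.5 to +6 N. I'm opening the gripper, then going straight up.

Emit:
{"name": "drive_tool", "arguments": {"moves": "0 0 -0.0005 0 -0.6; 0 0 -0.0005 0 -0.5; 0 0 -0.0005 0 -0.3; 0 0 -0.0005 0 0; 0 0 -0.0005 0 0; 0 0 -0.0005 0 0; 0 0 -0.0005 0 0; 0 0 -0.0005 0 0"}}

```text
time_s: 11.85
tool_pos: [0.4511, -0.2985, 0.1097]
tool_rot: [-180.0, 0.0, 97.3]
force: [-0.1, 0.3, 0.2]
grip_width: 0.0435
```

Emit:
{"name": "drive_tool", "arguments": {"moves": "0 0 -0.005 0 0.3; 0 0 -0.02 0 0.3; 0 0 -0.04 0 0.3; 0 0 -0.065 0 0.3; 0 0 -0.09 0 0.3; 0 0 -0.11 0 0.3; 0 0 -0.12 0 0.3; 0 0 -0.12 0 0.3"}}

```text
time_s: 12.65
tool_pos: [0.4521, -0.299, 0.232]
tool_rot: [179.9, 0.2, 97.3]
force: [0.2, -0.2, -0.5]
grip_width: 0.0564
```

Run:
```python
from h import *
from chk import ext
o,p,d,W,T=wrist('w8.png');print(o['time_s'],o['tool_pos'],o['grip_width'],o['force'])
hsv=cv2.cvtColor(p,cv2.COLOR_RGB2HSV);H,S=hsv[...,0],hsv[...,1];z=W[...,2]
b=(H>100)&(H<125)&(S>110)&(z>.06)&(z<.12)
Q=W[b];u=np.array([-.127,.992]);q=(Q[:,:2]-[.451,-.29])@u;print(b.sum(),fit(Q))
for s in(-1,1):
    e=Q[s*q>.055]
    if len(e)>20:print(s,len(e),np.median(e[:,2]),np.percentile(e[:,2],[10,90]))
ext('c')
w=cv2.resize(cv2.imread('pics/w8.png'),(400,300));t=cv2.resize(cv2.imread('pics/side_c.png')[80:200,250:410],(400,300))
t2=cv2.resize(cv2.imread('pics/top_c.png')[60:270,160:480],(400,263))
cv2.imwrite('pics/c8.png',np.vstack([np.hstack([w,t]),np.hstack([t2,np.zeros_like(t2)])]))
```

```text
12.65 [ 0.4521005  -0.2990105   0.23201364] 0.05644193980602285 [ 0.23818447 -0.17341358 -0.46498796]
5269 (array([ 450.4, -290.5]), array([ 63.8, 190.1]), 97.1)
-1 1089 0.09520296104322501 [0.09427957 0.09601818]
1 1663 0.09512661592184446 [0.09415012 0.09609136]
top 601 z pct [0.0623 0.0924 0.1014]
  end 1 118 mean z 0.0952 reach 0.0934
side 227 z pct [0.066  0.0932 0.0998]
  end -1 18 mean z 0.0959 reach 0.0876
  end 1 57 mean z 0.0959 reach 0.0986
```

View pics/c8.png

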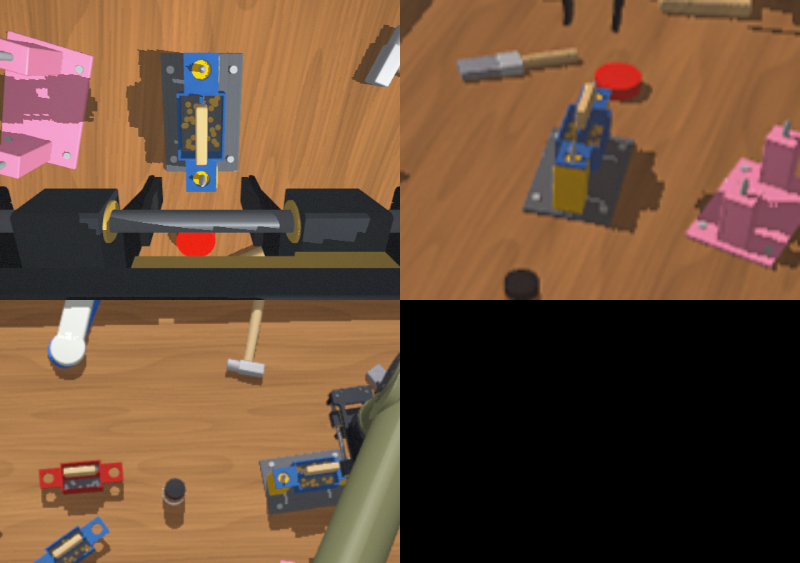

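Both pins stick up through both holes, at about (202,68) and (201,178) in the wrist panel. Both ear tops are at z = 0.095, so the tray is fully down and level. The red tray and the jar haven't moved, and the arm is clear. Handing in.

```bash
python3 -c "
from cell import *
print(sign_off())"
```

```text
the job is handed in; nothing more can be done
None
```

The blue tray is hanging on the yellow stand, with both pins through its end holes, and the gripper has let go and is clear above it. I took the blue tray farthest to the robot's right, held it by its wooden grip, and handed in at about 13 s.

- **Seating:** in the last wrist view, both ear tops measured z = 95.1–95.2 mm against 95 expected, so the tray is fully down and level. Its centre is within about 1 mm of the stand, with yaw 97.1° against 97.3°.
- **Forces:** the highest reading was about 6 N, when the tray touched the posts. After release the reading was close to zero.
- **Bystanders:** the red tray and the jar look undisturbed in the last top view. I judged that by eye and did not measure it.
- **Small disagreements:** the grip was about 8.5 mm off the tray's centre along its length, which I allowed for when placing. The side camera put the stand up to about 8 mm from where the top camera did. I went by the top and wrist cameras, which agreed to about 1 mm.

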